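# Vent the mosaic drying box

## Task

The drying box has finished its cycle: on its key panel press fully down the large round key, then the square key, then the long bar key, letting each come up before the next and leaving the small round key alone. Then grip the lid's bar handle, pull the lid free of its sticky seal without flinging it wide, and hold it only slightly open, with a gap of about 4 cm at the front edge, to let the glue fumes out. Finish while still holding the handle with the lid steady there, and leave the other things on the table where they are.

Things in the scene. Friction and masses are not known exactly. Their poses are not given: they have to be found in the camera images.
- drybox: White drying box, fixed to the table, 200 x 200 mm, 95 mm tall, with a rubber seal round its rim and a lid with a clear window. Origin: centre of its underside. z up; its own -x points to the front (handle side), the hinge runs along its y at the back (+x). It stands left or right, turned up to about 15 degrees.
- lid (a joint): Lid angle: 0 = shut on the seal, grows as the front edge rises, stop at 0.5 rad. Front edge 208 mm from the hinge line, so 0.18 rad is a 37 mm gap. Lid 0.4 to 0.65 kg. The seal sticks: the upward pull at the handle peaks at 13 to 18 N in the first 5 mm of rise, then falls to the lid's weight (2.5 to 5 N) by 20 mm. Let go, the lid falls shut.
- lid_handle (a point): Middle of the lid's round steel bar handle, which runs along the box's y: bar 12 mm thick, 112 mm long, 88 mm clear between its two posts; the bar's centre lies 40 mm above the lid's upper face and about 150 mm above the table when shut, 185 mm from the hinge line. The bar can turn in the gripper as the lid tilts. The axes are the lid's (the box's when shut).
- lid_hinge (a point): Middle of the lid's hinge line at the back of the box, 97 mm above the table; the lid turns about this point's y axis.
- panel: Grey key panel of the drying box, fixed to the table, 170 x 170 mm, 30 mm tall. Origin: centre of its underside, z up. Four white keys stand on its top in a 2 x 2 square, 72 mm apart, which key is where varies; the keys' tops stand 15 mm above their black seats.
- key_round_top (a point): Large round key, 36 mm across: centre of the key's top face at 47 mm above the table when up; the keys' axes follow the panel
- key_round (a joint): This key sinks 6 mm straight down against a spring: it starts to move at about 1 N and is fully down at about 4 N, springing back when released. Value: travel pressed, 0 = up, 0.006 m = fully down; count it as pressed from 0.0045.
- key_square_top (a point): Square key, 30 x 30 mm: centre of the key's top face at 47 mm above the table when up; the keys' axes follow the panel
- key_square (a joint): This key sinks 6 mm straight down against a spring: it starts to move at about 1 N and is fully down at about 4 N, springing back when released. Value: travel pressed, 0 = up, 0.006 m = fully down; count it as pressed from 0.0045.
- key_bar_top (a point): Long bar key, 18 mm along the panel's x by 56 mm along its y: centre of the key's top face at 47 mm above the table when up; the keys' axes follow the panel
- key_bar (a joint): This key sinks 6 mm straight down against a spring: it starts to move at about 1 N and is fully down at about 4 N, springing back when released. Value: travel pressed, 0 = up, 0.006 m = fully down; count it as pressed from 0.0045.
- key_small_top (a point): Small round key, 18 mm across, not to be pressed: centre of the key's top face at 47 mm above the table when up; the keys' axes follow the panel
- key_small (a joint): This key sinks 6 mm straight down against a spring: it starts to move at about 1 N and is fully down at about 4 N, springing back when released. Value: travel pressed, 0 = up, 0.006 m = fully down; count it as pressed from 0.0045.
- glue: yellow glue bottle with black nozzle, 68 mm across, 172 mm tall; a loose bystander, origin at the centre of its underside, not to be disturbed.
- bowl: white bowl, 110 mm across, 50 mm tall; a loose bystander, origin at the centre of its underside, not to be disturbed.
- paint_jar: blue paint jar with white cap, 52 mm across, 70 mm tall; a loose bystander, origin at the centre of its underside, not to be disturbed.
- plaque: wooden plaque with white mosaic tiles, 90 x 110 mm, 24 mm tall; a loose bystander, origin at the centre of its underside, not to be disturbed.
- brush: paint brush lying down, about 190 mm long, along its own x; a loose bystander, origin at the centre of its underside, not to be disturbed.
- tile0: white tile block, 22 x 22 x 16 mm; a loose bystander, origin at the centre of its underside, not to be disturbed.
- tile1: white tile block, 22 x 22 x 16 mm; a loose bystander, origin at the centre of its underside, not to be disturbed.

How it is judged (in metres and radians):
On the way, in this order (a step that is already met when the one before it is completed fails the run):
1. the large round key is pressed fully down, alone, with the lid still shut (value of joint key_round above 0.0045 m and value of joint each of key_square, key_bar, key_small below 0.0015 m and value of joint lid below 0.02 rad), for 0.06 s.
2. the square key is pressed fully down, alone, with the lid still shut (value of joint key_square above 0.0045 m and value of joint each of key_round, key_bar, key_small below 0.0015 m and value of joint lid below 0.02 rad), for 0.06 s.
3. the long bar key is pressed fully down, alone, with the lid still shut (value of joint key_bar above 0.0045 m and value of joint each of key_round, key_square, key_small below 0.0015 m and value of joint lid below 0.02 rad), for 0.06 s.
4. the lid is pulled off its seal by the gripped handle, all keys released (value of joint lid above 0.06 rad and contact force between the fingers and lid above 0.5 N and value of joint each of key_round, key_square, key_bar, key_small below 0.0015 m), for 0.2 s.
At the end, for the whole second after the job is handed in: The lid stands still (under 0.05 rad/s) between 0.10 and 0.28 rad open (about 21 to 58 mm at its front edge), carried by the fingers, which press on it with over 1 N and grip within 50 mm of the handle's middle; all four keys are up (under 1.5 mm) (value of joint lid between 0.1 and 0.28 rad and velocity of joint lid between -0.05 and 0.05 rad/s and contact force between the fingers and lid above 1 N and distance between the grasp point and lid_handle below 0.05 m and value of joint each of key_round, key_square, key_bar, key_small below 0.0015 m); the arm keeps its last pose, push and grip.
It fails at once if the small round key is pressed (value of joint key_small above 0.003 m).
It fails at once if two keys are pressed at the same time (value of joint each of key_round, key_square above 0.003 m or value of joint each of key_square, key_bar above 0.003 m or value of joint each of key_round, key_bar above 0.003 m).
It fails at once if the lid is flung wide open (over 0.40 rad, 80 mm at the front edge) (value of joint lid above 0.4 rad).
It fails at once if a bystander is moved by more than 3 cm (distance of any of glue, bowl, paint_jar, plaque, brush, tile0, tile1 from where it was at the start of the episode above 0.03 m).
It also fails if it takes over 54 s, if anything falls off the work surface, if the arm or the gripper's body presses on something with over 40 N, if the wrist force passes 120 N, or if a joint passes its speed limit or range.

## Robot

A 6-joint arm with a two-finger parallel gripper is mounted at the origin on the work surface. World frame = base frame: x ahead of the robot, y to its left, z up, the work surface at z = 0. Lengths are in m, angles in degrees, forces in N, time in s.
With the tool pointing down it reaches from about 0.275 to 0.725 m from the base axis. Payload 5.6 kg.
Tool frame: the origin (TCP) lies midway between the tips of the shut fingers; the grasp point (between the pads) lies r.hold_point_z behind it (r.hold_point_z is the distance from the TCP to the grasp point, in m); z points along the fingers, y is the line along which they close (so a half turn about z gives the same grasp; the last joint's range is limited). The gripper opens to 85 mm and grips with 20 to 120 N. Pads are 22 mm wide; open, the fingers measure 114 mm over their backs; the gripper's body (76 mm by 85 mm) begins 54 mm behind the grasp point. The pads swing forward as they close: fully open they stand 13 mm farther back than shut.
Start: joints at [-55.886, 14.616, 6.199, 0, -81.583, -16.306], TCP at [0.168, -0.524, 0.231] pointing down, gripper open.
Joint ranges: [-168.99, 168.99], [-69.2, 112.95], [-62.41, 85.93], [-164.36, 98.24], [-168.68, -3.75], [-174.98, 174.98]. Speed limits (degrees/s): [147.25, 147.25, 180, 180, 180, 180].

## Interface

Orientations are given as a 3x3 rotation matrix whose columns are the frame's x, y, z axes.
In Python, from cell import r gives the robot as it stands. The module is installed in compiled form; this text tells all that it offers.
- The arm moves only by the tool apply_moves, never from a script. Its argument "commands" is a list that holds one entry, the list of rows, each a list of 5 numbers: the shift along the tool's x, y, z in mm, then the turn about the tool's z in rad, then the opening, from 0 (shut) to 1 (fully open). In form: [[[tx, ty, tz, turn, jaw], ...]]. A call has 1 to 10 rows; each row shifts and turns the commanded pose from where the row before left it, along the tool's axes as they then stand; what a row does not reach is not made up. A row lasts 1/10 s, in which the tool goes at most 50 mm and 8.59 degrees, less where a joint would pass 70% of its speed; a pose out of reach is approached as far as the arm can. A call is refused whole if a number of a shift passes 50 or a number of a turn 0.15, either way. A call with a gripper value outside its range is refused whole. The fingers move at their own pace and stop on an object; "grip_force" is the grip in N (left out, the last holds). Time passes only in rows, so rows that do not move let the fingers close. It gives the time, the measured TCP pose, the force, the opening and the grip force at its end, in the units of the state.
- r.read_state(): the state, without advancing time (a new reading comes with each control period).
- r.read_camera(name): name is "scene" or "top" or "wrist"; returns a dict with "pixels" (400x640x3 uint8, red, green, blue), "fx", "fy", "cx", "cy" (pixels), "k1" (the pictures are not rectified: a ray, as slopes to the right and down, at radius r is drawn at 1 + k1 r^2 times it, then the intrinsics apply), "position" and "attitude" of the camera in the world. Camera axes: x right, y down, z forward; pixel columns grow to the right and rows downward; lengths in m; the calibration is good to about 2 mm. A picture is of the moment at which its call begins. There is no depth.
- r.sign_off(): hands the job in; it is judged then, once.
The state is a dict: "time": time; "qpos": joint angles; "joint_velocities": joint speeds; "joint_efforts": joint torques, N m; "ee_pos": TCP position; "ee_rot": TCP orientation; "contact_force": force on the tool from outside, world axes, zero at the start; "torque": the same for the moment, N m; "grip_width": finger opening in m; "grasp_force": force on a finger pad.
Only numpy, scipy, OpenCV 4.12 (cv2) and the standard library are available. Lean on these libraries where they do the work, as an engineer would, in place of code of your own. Each camera call takes 0.05 s, during which the arm holds its last target. There are 200 camera calls.

## Working session

There is one attempt and no reset: what is moved stays moved. The work goes in short steps, Python scripts to look and compute and a tool call to move; the robot and the scene stay as the last step left them, time stands still between calls to the robot, and variables do not carry over. Pictures are saved under pics/ and viewed, at most 10 in all, crops included, and the job is handed in when it is done.

Besides the shell and the picture viewer there is one more tool, called after ">>>" by a JSON object that holds its "api" and its "payload". apply_moves: Moves the arm, as the interface text tells. Its arguments: {"type":"object","properties":{"commands":{"type":"array","items":{"type":"array","items":{"type":"array","items":{"type":"number"}}}},"grip_force":{"type":"number"}},"required":["commands"]}

```bash
mkdir -p pics; cat > h.py <<'E'
import numpy as np, cv2
from cell import r
def cam(n):
    c=r.read_camera(n); cv2.imwrite(f'pics/{n}_{int(r.read_state()["time"]*100)}.png',c['pixels'][:,:,::-1]); return c
def ray(c,u,v):
    x=(u-c['cx'])/c['fx'];y=(v-c['cy'])/c['fy'];s=np.hypot(x,y);q=s
    for _ in range(20): q=s/(1+c['k1']*q*q)
    f=q/s if s>0 else 1
    return np.array(c['attitude'])@np.array([x*f,y*f,1.])
def onz(c,u,v,z):
    d=ray(c,u,v);p=np.array(c['position']);return p+d*(z-p[2])/d[2]
def proj(c,P):
    d=np.array(c['attitude']).T@(np.array(P)-c['position']);x,y=d[:2]/d[2];k=1+c['k1']*(x*x+y*y)
    return c['fx']*x*k+c['cx'],c['fy']*y*k+c['cy']
E
python3 - <<'E'
from h import *
import os,pickle
s=r.read_state();print(s['time'],s['ee_rot'],s['grip_width'],r.hold_point_z,s['contact_force'])
for n in ['top','scene']:
    c=cam(n);pickle.dump(c,open(n+'.pkl','wb'));print(n,c['position'],c['attitude'],c['fx'])
print(os.listdir('pics'))
E
```

```text
0.0 [[-9.52111421e-01 -3.05750595e-01 -6.45141344e-04]
 [-3.05751269e-01  9.52109723e-01  1.79928729e-03]
 [ 6.41121866e-05  1.91037476e-03 -9.99998173e-01]] 0.08526860541171695 0.0187 [ 0.2812091  -0.18525353  0.15759546]
top [ 0.29578041 -0.00669179  1.32395018] [[ 9.65531137e-02 -9.74378099e-01  2.03137433e-01]
 [-9.95327599e-01 -9.46608202e-02  1.90341524e-02]
 [ 6.82694814e-04 -2.04026100e-01 -9.78965211e-01]] 468.5413594234749
scene [1.16573111 0.27282326 1.07290922] [[-0.42618085  0.73360767 -0.52932946]
 [ 0.90454797  0.3538274  -0.23790576]
 [ 0.01276177 -0.58019476 -0.81437778]] 450.472735135325
['top_5.png', 'scene_10.png']
```

View pics/top_5.png

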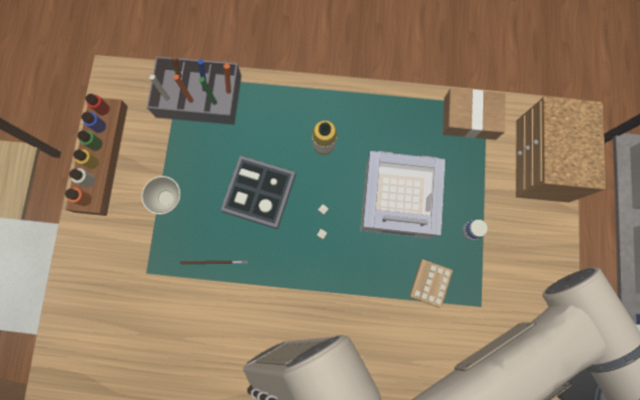

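View pics/scene_10.png

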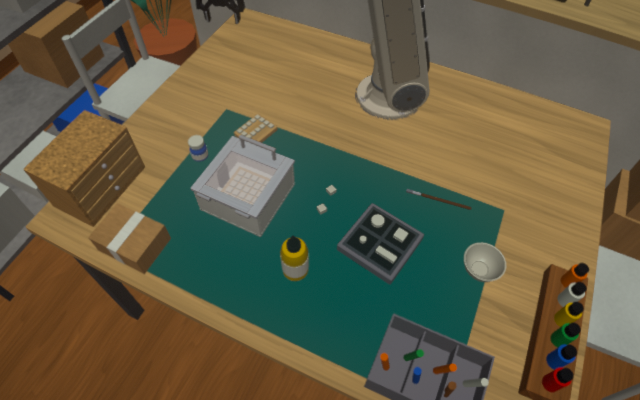

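The top view shows the panel's keys: bar (250,174), small round (273,182), square (240,198) and large round (265,205). The lid handle is at about (405,219), and the tiles, plaque and jar are clear of the keys. The scene view agrees: round (378,220), square (401,234), bar (386,254), handle (258,146).

```bash
python3 - <<'E'
from h import *
import pickle
T=pickle.load(open('top.pkl','rb'));S=pickle.load(open('scene.pkl','rb'))
def keys(c,x0,y0,x1,y1,nm):
    g=c['pixels'][y0:y1,x0:x1].min(2);m=(g>140).astype('uint8')
    n,l,st,ce=cv2.connectedComponentsWithStats(m)
    for i in range(1,n):
        if 15<st[i,4]<900:
            u,v=ce[i]+[x0,y0];print(nm,st[i],(u.round(1),v.round(1)),onz(c,u,v,.044).round(4))
keys(T,225,158,292,224,'top');keys(S,345,207,420,275,'scene')
a=cv2.resize(T['pixels'][140:250,350:460],None,fx=5,fy=5,interpolation=cv2.INTER_CUBIC)
b=cv2.resize(S['pixels'][120:240,180:310],None,fx=5,fy=5,interpolation=cv2.INTER_CUBIC)
cv2.imwrite('pics/za.png',a[:,:,::-1]);cv2.imwrite('pics/zb.png',b[:600,:,::-1])
E
```

```text
top [ 14  11  20  10 118] (np.float64(248.8), np.float64(173.6)) [0.6039 0.209  0.044 ]
top [46 21  6  6 27] (np.float64(273.3), np.float64(181.2)) [0.5885 0.1376 0.044 ]
top [ 10  34  12  12 108] (np.float64(240.6), np.float64(197.6)) [0.5332 0.2232 0.044 ]
top [ 34  41  13  13 123] (np.float64(264.9), np.float64(205.2)) [0.5184 0.153  0.044 ]
scene [27  8 12 10 92] (np.float64(377.6), np.float64(219.5)) [0.5159 0.1533 0.044 ]
scene [49 22 13 11 87] (np.float64(400.4), np.float64(233.6)) [0.5309 0.2237 0.044 ]
scene [16 29  5  5 19] (np.float64(362.8), np.float64(238.2)) [0.5864 0.139  0.044 ]
scene [ 32  39  19  15 104] (np.float64(386.0), np.float64(253.1)) [0.6013 0.2095 0.044 ]
```

View pics/za.png

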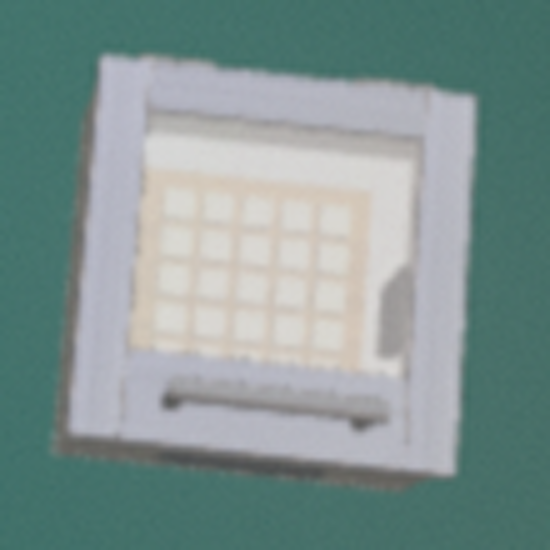

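View pics/zb.png

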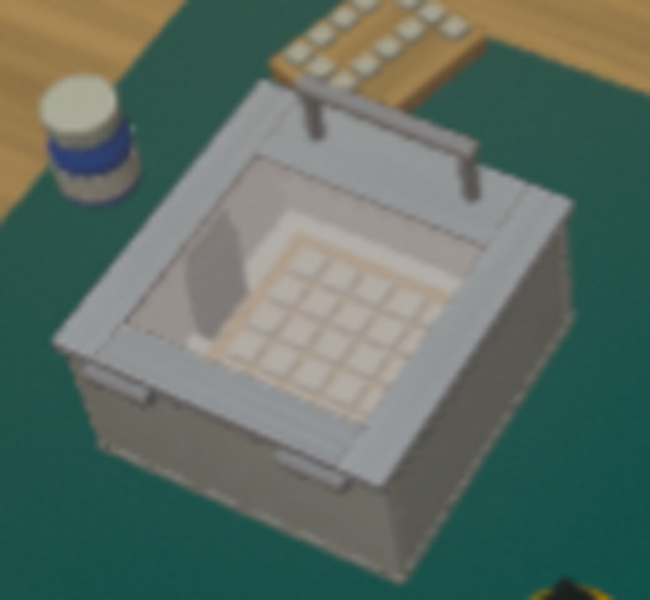

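The crops show the handle bar from (168,388) to (388,408) in the top crop and from (298,85) to (476,148) in the scene crop. The plaque sits in front of the box and the jar to its right.

```bash
python3 - <<'E'
from h import *
import pickle
T=pickle.load(open('top.pkl','rb'));S=pickle.load(open('scene.pkl','rb'))
P=lambda c,a,o,z:onz(c,a[0]/5+o[0],a[1]/5+o[1],z)
def rep(n,a,b): print(n,a.round(4),b.round(4),'mid',((a+b)/2).round(4),'len',np.linalg.norm(a-b).round(4),'ang',np.degrees(np.arctan2(*(b-a)[[1,0]])).round(2))
rep('top',P(T,(168,388),(350,140),.15),P(T,(388,408),(350,140),.15))
rep('scene',P(S,(298,85),(180,120),.15),P(S,(476,148),(180,120),.15))
for p in [(100,57),(477,97),(457,473),(70,433)]: print(P(T,p,(350,140),.11).round(4))
for p in [(55,343),(265,82),(572,207),(385,488)]: print(P(S,p,(180,120),.11).round(4))
for n,u,v in [('plaque',432,283),('jar',476,229),('t0',323,209),('t1',322,234)]: print(n,onz(T,u,v,.03).round(3))
print('jar cap',onz(T,478,229,.07).round(3))
E
```

```text
top [ 0.4972 -0.1636  0.15  ] [ 0.4976 -0.2756  0.15  ] mid [ 0.4974 -0.2196  0.15  ] len 0.112 ang -89.75
scene [ 0.498  -0.2728  0.15  ] [ 0.4956 -0.1624  0.15  ] mid [ 0.4968 -0.2176  0.15  ] len 0.1103 ang 91.25
[ 0.681  -0.1203  0.11  ]
[ 0.6786 -0.3248  0.11  ]
[ 0.4737 -0.3225  0.11  ]
[ 0.4754 -0.1195  0.11  ]
[ 0.6819 -0.3176  0.11  ]
[ 0.4753 -0.3148  0.11  ]
[ 0.4811 -0.1133  0.11  ]
[ 0.6841 -0.1151  0.11  ]
plaque [ 0.35  -0.324  0.03 ]
jar [ 0.51 -0.44  0.03]
t0 [ 0.526 -0.009  0.03 ]
t1 [ 0.455 -0.012  0.03 ]
jar cap [ 0.504 -0.432  0.07 ]
```

>>> {"api": "apply_moves", "payload": {"commands": [[[0,0,0,-0.126,0],[0,0,0,-0.126,0],[0,0,0,-0.126,0],[0,0,0,-0.126,0],[0,0,0,-0.126,0],[0,0,0,-0.126,0],[0,0,0,-0.126,0],[0,0,0,-0.126,0],[0,0,0,-0.126,0],[0,0,0,-0.126,0]]], "grip_force": 30}}

```text
time: 1.1
ee_pos: [0.1682, -0.5233, 0.2307]
ee_rot: [[0.005, -1.0, -0.0], [-1.0, -0.005, 0.001], [-0.001, 0.0, -1.0]]
contact_force: [0.3, 0.1, 0.7]
grip_width: -0.0
grasp_force: 0.0
```

>>> {"api": "apply_moves", "payload": {"commands": [[[-40,-21,0,0,0],[-40,-21,0,0,0],[-40,-21,0,0,0],[-40,-21,0,0,0],[-40,-21,0,0,0],[-40,-21,0,0,0],[-40,-21,0,0,0],[-40,-21,0,0,0],[-40,-21,0,0,0],[-40,-21,0,0,0]]]}}

```text
time: 2.1
ee_pos: [0.3784, -0.1217, 0.2312]
ee_rot: [[0.0, -1.0, 0.0], [-1.0, -0.0, 0.0], [-0.0, -0.0, -1.0]]
contact_force: [0.8, -0.6, 0.3]
grip_width: 0.0001
grasp_force: 0.0
```

>>> {"api": "apply_moves", "payload": {"commands": [[[-40,-20,0,0,0],[-40,-20,0,0,0],[-40,-20,0,0,0],[-40,-20,0,0,0],[-40,-20,0,0,0],[-40,-20,20,0,0],[-36,-18,30,0,0],[0,0,40,0,0],[0,0,40,0,0],[0,0,0,0,0]]]}}

```text
time: 3.1
ee_pos: [0.5119, 0.1507, 0.0955]
ee_rot: [[-0.001, -1.0, -0.012], [-1.0, 0.001, -0.005], [0.005, 0.012, -1.0]]
contact_force: [-0.7, -0.4, -0.4]
grip_width: -0.0001
grasp_force: 0.0
```

>>> {"api": "apply_moves", "payload": {"commands": [[[-2,-4,15,0,0],[0,0,20,0,0],[0,0,7,0,0],[0,0,0,0,0],[0,0,0,0,0]]]}}

```text
time: 3.6
ee_pos: [0.521, 0.1544, 0.061]
ee_rot: [[0.0, -1.0, 0.002], [-1.0, -0.0, 0.001], [-0.001, -0.002, -1.0]]
contact_force: [-0.1, 0.3, 0.6]
grip_width: -0.0
grasp_force: 0.0
```

```bash
python3 - <<'E'
from h import *
c=cam('scene');s=r.read_state();print(s['time'],s['ee_pos'],s['contact_force'])
cv2.imwrite('pics/k1.png',cv2.resize(c['pixels'][160:290,320:460],None,fx=4,fy=4,interpolation=cv2.INTER_CUBIC)[:,:,::-1])
E
```

```text
3.65 [0.52106385 0.15449716 0.06105484] [ 0.67401826 -0.69425009  0.16500137]
```

View pics/k1.png

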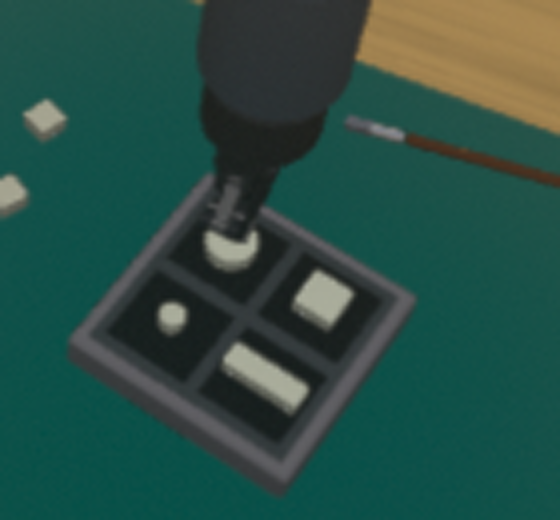

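The tool stands right over the round key at crop (230,235), clear of the others. Next I press down.

>>> {"api": "apply_moves", "payload": {"commands": [[[1,3,7,0,0],[0,0,6,0,0],[0,0,2,0,0],[0,0,2,0,0],[0,0,2,0,0],[0,0,1,0,0],[0,0,0,0,0],[0,0,0,0,0]]]}}

```text
time: 4.45
ee_pos: [0.517, 0.1532, 0.0409]
ee_rot: [[0.001, -1.0, 0.0], [-1.0, -0.001, -0.0], [0.0, -0.0, -1.0]]
contact_force: [-6.5, 0.7, 14.2]
grip_width: 0.0003
grasp_force: 6.7
```

Bottomed out at 14 N and 40.9 mm, so I lift and go over the square key.

>>> {"api": "apply_moves", "payload": {"commands": [[[0,0,-14,0,0],[0,0,-14,0,0],[-25,-5,0,0,0],[-25,-5,0,0,0],[-20,-5,0,0,0],[0,0,0,0,0],[0,0,0,0,0]]]}}

```text
time: 5.15
ee_pos: [0.5319, 0.2232, 0.0669]
ee_rot: [[0.001, -1.0, -0.001], [-1.0, -0.001, -0.001], [0.001, 0.001, -1.0]]
contact_force: [0.4, -0.9, 0.5]
grip_width: -0.0
grasp_force: 0.0
```

>>> {"api": "apply_moves", "payload": {"commands": [[[0,0,10,0,0],[0,0,9,0,0],[0,0,2,0,0],[0,0,2,0,0],[0,0,2,0,0],[0,0,1,0,0],[0,0,0,0,0],[0,0,0,0,0]]]}}

```text
time: 5.95
ee_pos: [0.5322, 0.223, 0.0417]
ee_rot: [[-0.0, -1.0, 0.0], [-1.0, 0.0, -0.0], [0.0, -0.0, -1.0]]
contact_force: [-1.8, -3.0, 3.8]
grip_width: -0.0002
grasp_force: 1.8
```

>>> {"api": "apply_moves", "payload": {"commands": [[[0,0,1,0,0],[0,0,0.5,0,0],[0,0,0,0,0],[0,0,0,0,0]]]}}

```text
time: 6.35
ee_pos: [0.5324, 0.2232, 0.041]
ee_rot: [[0.0, -1.0, 0.001], [-1.0, -0.0, 0.0], [-0.0, -0.001, -1.0]]
contact_force: [-4.7, -2.7, 9.3]
grip_width: 0.0001
grasp_force: 4.7
```

>>> {"api": "apply_moves", "payload": {"commands": [[[0,0,-14,0,0],[0,0,-14,0,0],[5,-25,0,0,0],[5,-25,0,0,0],[4,-20,0,0,0],[0,0,0,0,0],[0,0,0,0,0]]]}}

```text
time: 7.05
ee_pos: [0.6023, 0.2095, 0.0672]
ee_rot: [[-0.001, -1.0, -0.0], [-1.0, 0.001, 0.001], [-0.001, 0.0, -1.0]]
contact_force: [-0.3, 0.3, -0.2]
grip_width: -0.0002
grasp_force: 0.0
```

>>> {"api": "apply_moves", "payload": {"commands": [[[0,0,10,0,0],[0,0,9,0,0],[0,0,2,0,0],[0,0,2,0,0],[0,0,2,0,0],[0,0,2,0,0],[0,0,0.5,0,0],[0,0,0,0,0],[0,0,0,0,0]]]}}

```text
time: 7.95
ee_pos: [0.6019, 0.2093, 0.0411]
ee_rot: [[0.0, -1.0, -0.0], [-1.0, -0.0, 0.0], [-0.0, 0.0, -1.0]]
contact_force: [-5.0, 0.3, 5.3]
grip_width: 0.0001
grasp_force: 2.9
```

>>> {"api": "apply_moves", "payload": {"commands": [[[0,0,1,0,0],[0,0,0,0,0],[0,0,0,0,0],[0,0,-15,0,0],[0,0,-40,0,0],[0,0,-45,0,0],[0,0,-45,0,0],[0,0,-45,0,0],[0,0,-10,0,0.5],[0,0,0,0,1]]]}}

```text
time: 8.95
ee_pos: [0.6034, 0.2097, 0.242]
ee_rot: [[-0.0, -1.0, 0.005], [-1.0, 0.0, 0.003], [-0.003, -0.005, -1.0]]
contact_force: [0.5, 0.0, -0.9]
grip_width: 0.0283
grasp_force: 0.0
```

>>> {"api": "apply_moves", "payload": {"commands": [[[43,10,0,0,1],[43,10,0,0,1],[43,10,0,0,1],[43,10,0,0,1],[43,11,0,0,1],[43,11,0,0,1],[43,11,0,0,1],[43,11,0,0,1],[43,11,0,0,1],[41,10,0,0,1]]]}}

```text
time: 9.95
ee_pos: [0.4958, -0.2203, 0.2376]
ee_rot: [[-0.0, -1.0, -0.002], [-1.0, 0.0, 0.001], [-0.001, 0.002, -1.0]]
contact_force: [1.2, 0.7, -0.1]
grip_width: 0.0855
grasp_force: 0.0
```

>>> {"api": "apply_moves", "payload": {"commands": [[[0,0,0,0,1],[0,0,0,0,1],[0,0,0,0,1]]]}}

```text
time: 10.25
ee_pos: [0.497, -0.2182, 0.2383]
ee_rot: [[0.0, -1.0, -0.002], [-1.0, -0.0, 0.001], [-0.001, 0.002, -1.0]]
contact_force: [0.7, 0.5, -0.5]
grip_width: 0.0855
grasp_force: 0.0
```

```bash
python3 - <<'E'
from h import *
s=r.read_state();print(s['ee_pos'],s['contact_force'])
c=cam('wrist');cv2.imwrite('pics/w.png',c['pixels'][:,:,::-1])
h=[.497,-.2185,.15];print(c['position'],proj(c,h),proj(c,[.497,-.1625,.15]),proj(c,[.497,-.2745,.15]))
E
```

```text
[ 0.49699444 -0.21815232  0.23827033] [ 0.65466553  0.52797477 -0.46298454]
[ 0.49791216 -0.29085371  0.38079075] (np.float64(314.01437204176733), np.float64(197.90997746816097)) (np.float64(313.91429479039556), np.float64(272.50415453067313)) (np.float64(314.12745049347046), np.float64(112.70385238454777))
```

View pics/w.png

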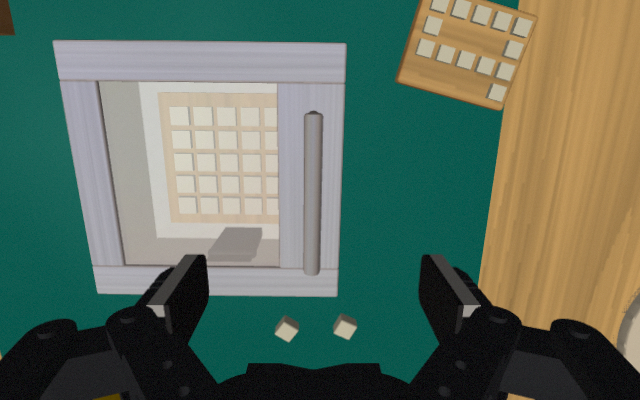

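The wrist view shows the bar running from (313,112) to (312,274), matching the prediction to within 2 px, with the jaws straddling it. Next I descend and grip.

>>> {"api": "apply_moves", "payload": {"commands": [[[0,0,30,0,1],[0,0,30,0,1],[0,0,25,0,1],[0,0,15,0,1],[0,0,7,0,1],[0,0,0,0,1],[0,0,0,0,1]]]}}

```text
time: 11.0
ee_pos: [0.4979, -0.2185, 0.1333]
ee_rot: [[0.001, -1.0, 0.001], [-1.0, -0.001, -0.001], [0.001, -0.001, -1.0]]
contact_force: [0.6, -0.4, 0.2]
grip_width: 0.0854
grasp_force: 0.0
```

>>> {"api": "apply_moves", "payload": {"commands": [[[0,0,0,0,0.5],[0,0,0,0,0],[0,0,0,0,0],[0,0,0,0,0],[0,0,0,0,0],[0,0,0,0,0],[0,0,0,0,0],[0,0,0,0,0]]], "grip_force": 60}}

```text
time: 11.8
ee_pos: [0.4977, -0.2188, 0.1327]
ee_rot: [[-0.0, -1.0, 0.001], [-1.0, 0.0, -0.0], [0.0, -0.001, -1.0]]
contact_force: [2.5, 0.7, 0.8]
grip_width: 0.0097
grasp_force: 58.4
```

>>> {"api": "apply_moves", "payload": {"commands": [[[0,0,0,0,0],[0,-0.6,-2,0,0],[0,-0.6,-2,0,0],[0,-0.6,-2,0,0],[0,-0.6,-2,0,0],[0,-0.6,-2,0,0],[0,-0.7,-2,0,0],[0,-0.7,-2,0,0],[0,-0.7,-2,0,0],[0,0,0,0,0]]], "grip_force": 80}}

```text
time: 12.8
ee_pos: [0.5022, -0.2189, 0.1471]
ee_rot: [[-0.0, -1.0, -0.002], [-1.0, 0.0, 0.0], [-0.0, 0.002, -1.0]]
contact_force: [5.6, -2.9, -7.1]
grip_width: 0.0094
grasp_force: 80.1
```

>>> {"api": "apply_moves", "payload": {"commands": [[[0,-0.8,-2,0,0],[0,-0.8,-2,0,0],[0,-0.8,-2,0,0],[0,-0.9,-2,0,0],[0,-0.9,-2,0,0],[0,-0.9,-2,0,0],[0,-1,-2,0,0],[0,-1,-2,0,0],[0,-0.5,-1,0,0],[0,0,0,0,0]]]}}

```text
time: 13.8
ee_pos: [0.5098, -0.2189, 0.1655]
ee_rot: [[-0.0, -1.0, -0.0], [-1.0, 0.0, -0.0], [0.0, 0.0, -1.0]]
contact_force: [5.7, -3.5, -6.7]
grip_width: 0.009
grasp_force: 78.5
```

>>> {"api": "apply_moves", "payload": {"commands": [[[0,0,0,0,0],[0,0,0,0,0],[0,0,0,0,0],[0,0,0,0,0],[0,0,0,0,0]]]}}

```text
time: 14.3
ee_pos: [0.5099, -0.2189, 0.1655]
ee_rot: [[-0.0, -1.0, 0.0], [-1.0, 0.0, -0.0], [0.0, -0.0, -1.0]]
contact_force: [2.6, -2.3, -6.4]
grip_width: 0.0092
grasp_force: 78.7
```

```bash
python3 - <<'E'
from h import *
c=cam('scene');s=r.read_state();print(s['time'],s['ee_pos'],s['contact_force'],s['grip_width'],s['grasp_force'])
cv2.imwrite('pics/l.png',cv2.resize(c['pixels'][70:260,170:450],None,fx=2.8,fy=2.8,interpolation=cv2.INTER_CUBIC)[:,:,::-1])
E
```

```text
14.35 [ 0.50985593 -0.21891287  0.16547996] [ 3.64592008 -4.29890866 -5.78007867] 0.009325430330558814 78.71998429298401
```

View pics/l.png

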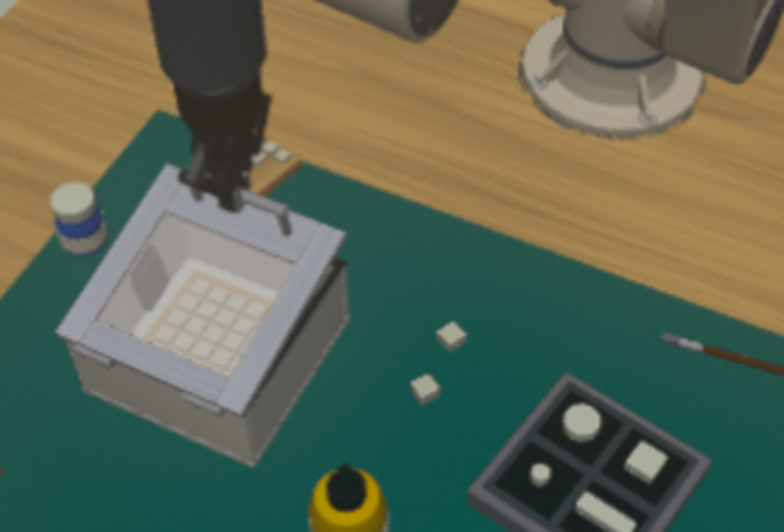

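The lid stands open with the gripper on its bar. Its front left corner has risen from (294.4,161.4) to about (293.2,153.9), the keys are up, and the bystanders are in place. Quick angle check, then sign off.

```bash
python3 - <<'E'
from h import *
import pickle
S=pickle.load(open('scene.pkl','rb'))
for t in (0,.1,.14,.18,.22,.28):
    x,z=-.206*np.cos(t)+.013*np.sin(t),.206*np.sin(t)+.013*np.cos(t)
    print(t,np.round(proj(S,[.687+x,-.1133,.097+z]),1))
E
```

```text
0 [294.4 161.4]
0.1 [293.8 157.2]
0.14 [293.4 155.6]
0.18 [293.  154.2]
0.22 [292.5 152.8]
0.28 [291.7 150.9]
```

The measured (293.2,153.9) gives about 0.18 rad, as wanted.

```bash
python3 -c "
from cell import r
print(r.sign_off())"
```

```text
the job is handed in; nothing more can be done
None
```

I pressed the round, square and bar keys in order, pulled the lid off its seal, and handed the job in holding the handle with the lid open about 0.18 rad, roughly a 37 mm gap; the sign-off returned no verdict.

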